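# Put the swapped candles into their matching log holders

### The arm

A 7-joint arm with a two-finger parallel gripper is mounted at the origin on the work surface. World frame = base frame: x ahead of the robot, y to its left, z up, the work surface at z = 0. Lengths are in mm, angles in rad, forces in N, time in s.
With the tool pointing down it reaches from about 425 to 825 mm from the base axis. Payload 3.6 kg.
Tool frame: the origin (TCP) lies on the centre line of the jaws, within the pads' length; the fingertips stand 25 mm ahead of it and the grasp point (between the pads) lies 6 mm ahead of it (ctrl.tcp_to_tips is the distance from the TCP to the fingertips, in mm); z points along the fingers, y is the line along which they close (so a half turn about z gives the same grasp; the last joint's range is limited). The gripper opens to 85 mm and grips with 20 to 120 N. Pads are 22 mm wide; open, the fingers measure 114 mm over their backs; the gripper's body (76 mm by 85 mm) begins 54 mm behind the grasp point. The pads swing forward as they close: fully open they stand 13 mm farther back than shut.
Start: joints at [1.151, 0.615, -0.013, 1.423, 0.008, 1.103, -0.04], TCP at [248.813, -600.464, 256.297] pointing down, gripper open.
Joint ranges: [-3.12, 3.12], [-0.3, 2.06], [-1.34, 1.32], [0.26, 2.42], [-1.36, 4.5], [0.01, 1.98], [-2.84, 2.84]. Speed limits (rad/s): [2.79, 2.79, 3.14, 3.14, 3.14, 3.14, 3.14].

### API

Orientations are given as a 3x3 rotation matrix whose columns are the frame's x, y, z axes.
In Python, from bench import ctrl gives the robot as it stands.
- The arm moves only by the shell command python3 -m inch 'ROWS' [FORCE]. ROWS is a JSON object of lists of equal length, an entry for each row: "offset": the shift along the tool's x, y, z in m, a list of three; "twist": the turn about the tool's z in rad; "fingers": the closure, from -1 (fully open) to 1 (shut). In form: {"offset": [[tx, ty, tz], ...], "twist": [twist, ...], "fingers": [fingers, ...]}. A call has 1 to 8 rows; each row is the pose to reach, as a shift and turn from the pose commanded when the call began, along the tool's axes at that moment; what a row does not reach only later rows make up. A row lasts 1/8 s, in which the tool goes at most 62.5 mm and 10.7 degrees, less where a joint would pass 70% of its speed; a pose out of reach is approached as far as the arm can. A call with a gripper value outside its range is refused whole. The fingers move at their own pace and stop on an object; FORCE is the grip in N (left out, the last holds). Time passes only in rows, so rows that repeat a pose let the fingers close. It gives the time, the measured TCP pose, the force, the opening and the grip force at its end, in the units of the state.
- ctrl.get_obs(): the state, without advancing time (a new reading comes with each control period).
- ctrl.camera(name): name is "scene" or "top" or "wrist"; returns (picture, depth): 384x512x3 uint8, red, green, blue; 384x512 float32, mm along the optical axis (not along the pixel's ray), 0 where there is no reading.
- ctrl.camera_model(name): a dict with "intrinsics" (3x3 intrinsics, pixels), "view" (4x4, takes a point from world to camera coordinates); the wrist camera has in their place "mount" (4x4, takes a point from camera to tool coordinates, whose origin is the TCP and whose axes are the flange's). Camera axes: x right, y up, looking along -z (the intrinsics and any distortion apply to the point x, -y, -z); pixel columns grow to the right and rows downward; lengths in mm; the calibration is good to about 2 mm. A picture is of the moment at which its call begins: read the wrist's pose just before it. camera_model takes no time and is no camera call.
- ctrl.sign_off(): hands the job in; it is judged then, once.
The state is a dict: "time": time; "qpos": joint angles; "joint_velocities": joint speeds; "joint_efforts": joint torques, N m; "ee_pos": TCP position; "ee_rot": TCP orientation; "force": force on the tool from outside, world axes, zero at the start; "torque": the same for the moment, N m; "width": opening from 0.0 (shut) to 1.0 (fully open); "grasp_force": force on a finger pad.
Only numpy, scipy, OpenCV 4.12 (cv2) and the standard library are available. Lean on these libraries where they do the work, as an engineer would, in place of code of your own. Each camera call takes 0.05 s, during which the arm holds its last target. There are 200 camera calls.

### The job

The four battery candles have been put in the wrong log-slice holders: move them so that every candle stands upright, fully down in the pocket of the holder whose painted ring has its own colour. Use the empty metal dish as the place to set a candle aside and let go of it; never stand a candle on the bare table or let one tip over, and leave the glue gun where it lies.

Things in the scene. Friction and masses are not known exactly. Their poses are not given: they have to be found in the camera images.
- candle_red: red battery candle, loose: an upright plain cylinder 40 mm in diameter and 80 mm tall with a small amber plastic flame (11 mm wide, 14 mm tall) on top, about 110 g, rigid. Origin at the centre of its underside, z up along the candle. It starts standing in a holder of another colour.
- candle_white: white battery candle, loose: an upright plain cylinder 40 mm in diameter and 80 mm tall with a small amber plastic flame (11 mm wide, 14 mm tall) on top, about 110 g, rigid. Origin at the centre of its underside, z up along the candle. It starts standing in a holder of another colour.
- candle_green: green battery candle, loose: an upright plain cylinder 40 mm in diameter and 80 mm tall with a small amber plastic flame (11 mm wide, 14 mm tall) on top, about 110 g, rigid. Origin at the centre of its underside, z up along the candle. It starts standing in a holder of another colour.
- candle_blue: blue battery candle, loose: an upright plain cylinder 40 mm in diameter and 80 mm tall with a small amber plastic flame (11 mm wide, 14 mm tall) on top, about 110 g, rigid. Origin at the centre of its underside, z up along the candle. It starts standing in a holder of another colour.
- holder_red: red holder, fixed to the table: a round log slice, 100 mm in diameter and 30 mm high, dark bark round the edge, with a red painted ring (61 to 89 mm in diameter) on its top face round a bored pocket. The pocket is 56 mm in diameter and 12 mm deep, its floor 18 mm above the table. Origin at the centre of the underside, on the table; z up.
- holder_white: white holder, fixed to the table: a round log slice, 100 mm in diameter and 30 mm high, dark bark round the edge, with a white painted ring (61 to 89 mm in diameter) on its top face round a bored pocket. The pocket is 56 mm in diameter and 12 mm deep, its floor 18 mm above the table. Origin at the centre of the underside, on the table; z up.
- holder_green: green holder, fixed to the table: a round log slice, 100 mm in diameter and 30 mm high, dark bark round the edge, with a green painted ring (61 to 89 mm in diameter) on its top face round a bored pocket. The pocket is 56 mm in diameter and 12 mm deep, its floor 18 mm above the table. Origin at the centre of the underside, on the table; z up.
- holder_blue: blue holder, fixed to the table: a round log slice, 100 mm in diameter and 30 mm high, dark bark round the edge, with a blue painted ring (61 to 89 mm in diameter) on its top face round a bored pocket. The pocket is 56 mm in diameter and 12 mm deep, its floor 18 mm above the table. Origin at the centre of the underside, on the table; z up.
- dish: empty metal dish, fixed to the table: round, bare aluminium, 104 mm over the rim, flat inside floor 90 mm in diameter and 8 mm above the table, rim 16 mm high. Origin at the centre of its underside, on the table; z up. The parking place; nothing stands in it at the start.
- glue_gun: black and orange glue gun, loose, lying on its side, about 180 mm long by 110 mm, 35 mm high. Origin on the table under the middle of its barrel, x towards the nozzle. A bystander.
Things that resemble listed ones, but are neither listed nor needed, are in the scene too. Of the things that look like the candle_red, the smallest one is meant.

How it is judged:
By the outcome, as a careful person would: the job done as asked, in the order asked, and still so for the second after the job is handed in, with the robot touching nothing.
It also fails if it takes over 125 s, if anything falls off the work surface, if the arm or the gripper's body presses on something with over 40 N, if the wrist force passes 120 N, or if a joint passes its speed limit or range.

## Working session

There is one attempt and no reset: what is moved stays moved. The work goes in short steps, Python scripts to look and compute and a shell command to move; the robot and the scene stay as the last step left them, time stands still between calls to the robot, and variables do not carry over. Pictures are saved under pics/ and viewed, at most 14 in all, crops included, and the job is handed in when it is done.

```bash
ls; mkdir -p pics; python3 - <<'E'
from bench import ctrl
import cv2,numpy as np
np.set_printoptions(precision=3,suppress=True)
for n in ("top","scene"):
    p,d=ctrl.camera(n); cv2.imwrite(f"pics/{n}0.png",p[:,:,::-1]); np.savez(f"/tmp/{n}.npz",p=p,d=d)
    print(n,ctrl.camera_model(n))
print(ctrl.camera_model("wrist")); print(ctrl.get_obs())
E
```

```text
pics
top {'intrinsics': array([[403.455,   0.   , 256.574],
       [  0.   , 403.455, 191.963],
       [  0.   ,   0.   ,   1.   ]]), 'view': array([[   -0.014,    -1.   ,     0.004,   -39.727],
       [    0.997,    -0.014,     0.08 ,  -517.572],
       [   -0.08 ,     0.005,     0.997, -1157.908],
       [    0.   ,     0.   ,     0.   ,     1.   ]])}
scene {'intrinsics': array([[410.872,   0.   , 256.682],
       [  0.   , 410.872, 186.915],
       [  0.   ,   0.   ,   1.   ]]), 'view': array([[    0.814,     0.581,    -0.014,  -376.226],
       [   -0.386,     0.557,     0.735,   184.46 ],
       [    0.435,    -0.593,     0.678, -1428.779],
       [    0.   ,     0.   ,     0.   ,     1.   ]])}
{'intrinsics': array([[291.621,   0.   , 250.414],
       [  0.   , 291.621, 193.372],
       [  0.   ,   0.   ,   1.   ]]), 'mount': array([[   0.   ,    0.951,    0.311,   79.904],
       [   1.   ,   -0.   ,   -0.001,    1.261],
       [  -0.001,    0.311,   -0.951, -117.115],
       [   0.   ,    0.   ,    0.   ,    1.   ]])}
{'time': 0.1, 'qpos': array([ 1.152,  0.616, -0.013,  1.425,  0.008,  1.103, -0.04 ]), 'joint_velocities': array([-0.001, -0.003,  0.001, -0.005,  0.   ,  0.002,  0.001]), 'joint_efforts': array([  0.001, -47.038,   0.26 , -17.157,   0.01 ,   0.006,   0.   ]), 'ee_pos': array([ 248.554, -599.91 ,  255.247]), 'ee_rot': array([[ 0.924,  0.383, -0.001],
       [ 0.383, -0.924,  0.002],
       [-0.   , -0.002, -1.   ]]), 'force': array([-0.472, -0.771, -1.322]), 'torque': array([-0.014,  0.065, -0.013]), 'grasp_force': 0.0, 'width': 1.0004334882303452}
```

View pics/top0.png

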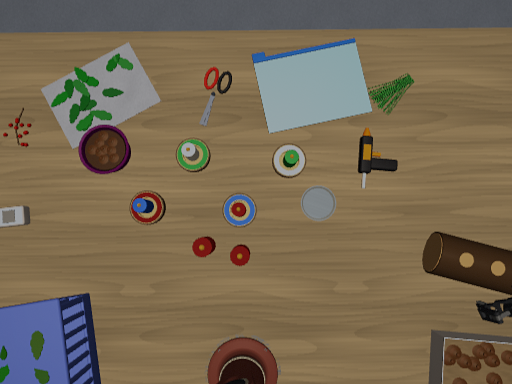

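View pics/scene0.png

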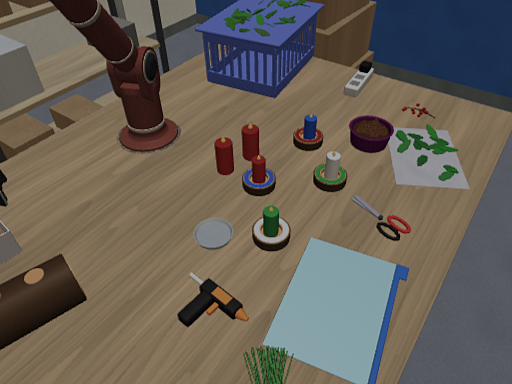

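The top view shows white in the green holder (193,153), green in the white holder (290,160), red in the blue holder (239,210) and blue in the red holder (147,206), with the dish at (318,203). Three things look like candle_red: top-view pixels (239,210), (203,246) and (240,255). The first should be the one meant, because the other two stand on the bare table and look taller. I'll measure and confirm that.

```bash
cat > h.py <<'E'
import numpy as np,cv2
from bench import ctrl
def ray(n,uv):
    m=ctrl.camera_model(n);K=m["intrinsics"]
    d=np.linalg.solve(K,[uv[0],uv[1],1.]);d[1:]*=-1
    V=m["view"];R=V[:3,:3];return -R.T@V[:3,3],R.T@d
def plane(n,uv,z):
    o,d=ray(n,uv);return o+d*(z-o[2])/d[2]
def tri(a,b):
    (o1,d1),(o2,d2)=ray("top",a),ray("scene",b)
    s=np.linalg.lstsq(np.c_[d1,-d2],o2-o1,rcond=None)[0]
    p,q=o1+s[0]*d1,o2+s[1]*d2
    return (p+q)/2,np.linalg.norm(p-q)
def mask(hsv,c):
    r=dict(red=[((0,120,60),(6,255,255)),((172,120,60),(180,255,255))],green=[((45,90,50),(80,255,255))],
     blue=[((100,120,60),(122,255,255))],white=[((0,0,150),(180,45,255))],amber=[((8,120,110),(28,255,255))])[c]
    return sum(cv2.inRange(hsv,np.array(a),np.array(b)) for a,b in r)
E
python3 - <<'E'
from h import *
np.set_printoptions(precision=1,suppress=True)
rois=dict(top=dict(blueh=(239,210),redh=(147,206),greenh=(193,153),whiteh=(290,160),d1=(203,246),d2=(240,255)),
 scene=dict(blueh=(259,175),redh=(309,132),greenh=(331,171),whiteh=(271,227),d1=(250,140),d2=(224,154)))
big=[]
for n in rois:
    p=np.load(f"/tmp/{n}.npz")["p"];hsv=cv2.cvtColor(p,cv2.COLOR_RGB2HSV)
    for k,(u,v) in rois[n].items():
        r=24 if n=="top" else 32
        c=hsv[v-r:v+r,u-r:u+r]; print(n,k)
        for col in("red","green","blue","white","amber"):
            m=mask(c,col);cn,st=cv2.connectedComponentsWithStats(m)[2:][0],None
            N,L,S,C=cv2.connectedComponentsWithStats(m)
            for i in range(1,N):
                if S[i,4]>5: 
                    pts=np.argwhere(L==i)[:,::-1]; (x,y),(a,b),_=cv2.fitEllipse(cv2.convexHull(pts.astype(np.float32))) if S[i,4]>40 else ((0,0),(0,0),0)
                    print("  ",col,S[i,4],"box",S[i,:4]+[u-r,v-r,0,0],"cen",C[i]+[u-r,v-r],"ell",np.array([x+u-r,y+v-r,a,b]))
im=np.load("/tmp/top.npz")["p"];s=np.load("/tmp/scene.npz")["p"]
a=cv2.resize(im[130:280,120:340],None,fx=3,fy=3,interpolation=3)[:450,:660]
b=cv2.resize(s[90:270,190:370],(450,450),interpolation=3)
cv2.imwrite("pics/crop1.png",cv2.resize(np.hstack([a[:,:],b]),(800,324))[:,:,::-1])
E
```

```text
top blueh
   red 136 box [232 203  14  14] cen [238.4 209.2] ell [238.4 209.2  13.   14.1]
   blue 318 box [225 195  30  30] cen [239.2 209.7] ell [239.1 209.7  29.2  29.9]
   amber 14 box [232 201  11   5] cen [236.6 202.6] ell [215 186   0   0]
   amber 6 box [223 207   1   6] cen [223.  209.5] ell [215 186   0   0]
   amber 16 box [236 207   5   5] cen [237.9 208.7] ell [215 186   0   0]
   amber 6 box [237 226   6   1] cen [239.5 226. ] ell [215 186   0   0]
top redh
   red 269 box [131 193  31  29] cen [148.3 207.7] ell [146.  207.1  28.9  30.2]
   blue 150 box [133 198  15  15] cen [139.8 204.8] ell [139.9 204.7  13.7  15.9]
   amber 47 box [131 191  29  14] cen [143.7 194.7] ell [145.5 203.7  25.1  29.5]
   amber 18 box [142 196  14   6] cen [147.8 197.5] ell [123 182   0   0]
   amber 8 box [137 204   4   3] cen [138.6 204.8] ell [123 182   0   0]
   amber 49 box [131 210  29  14] cen [145.2 219.3] ell [145.6 209.7  26.9  29.4]
   amber 31 box [137 212  19   7] cen [145.5 215.5] ell [123 182   0   0]
top greenh
   green 323 box [177 140  31  29] cen [193.1 155. ] ell [192.1 1
[... 2883 characters left out ...]
 0   0]
   amber 21 box [247 124   6   5] cen [249.8 125.8] ell [218 108   0   0]
   amber 21 box [221 137   5   5] cen [222.9 139.1] ell [218 108   0   0]
   amber 15 box [257 155   4   5] cen [258.3 157.3] ell [218 108   0   0]
scene d2
   red 483 box [242 125  14  58] cen [249.9 146.3] ell [255.5 154.4  24.9  66.4]
   red 538 box [214 138  20  37] cen [224.3 156.1] ell [223.8 155.1  21.   40.3]
   blue 76 box [244 169  12  17] cen [248. 178.] ell [253.  177.   16.5  18.5]
   amber 21 box [247 124   6   5] cen [249.8 125.8] ell [192 122   0   0]
   amber 21 box [221 137   5   5] cen [222.9 139.1] ell [192 122   0   0]
   amber 7 box [250 178   4   5] cen [251.  180.1] ell [192 122   0   0]
```

View pics/crop1.png

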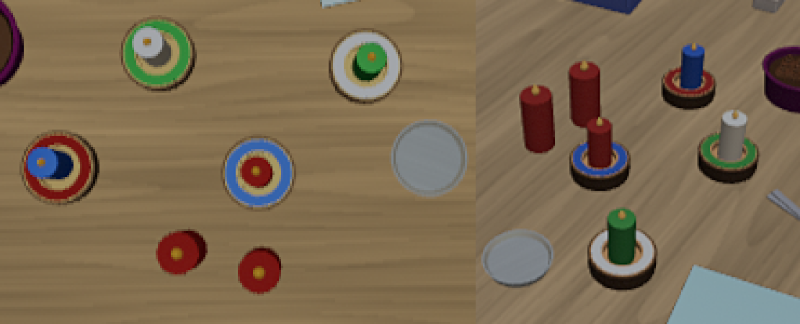

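The crop confirms it. The red candle in the blue holder (crop 256,170; top view 239,210) is the slim, small one, about 14 px wide. The two on the bare table at (203,246) and (240,255) are about 20 px wide and taller, so they are decoys. Next I'll triangulate flames, rings and dish.

```bash
python3 - <<'E'
from h import *
np.set_printoptions(precision=1,suppress=True)
fl=dict(red=((237.9,208.7),(258.3,157.3)),blue=((138.6,204.8),(310.6,115.3)),white=((187.6,148.8),(333.6,153.7)),green=((291.4,155.7),(270.5,209)),d1=((201.4,246.9),(249.8,125.8)),d2=((239.3,255.7),(222.9,139.1)))
disc=dict(red=(238.4,209.2),blue=(139.9,204.7),white=(187.7,149.3),green=(291.2,156.7))
ring=dict(blue=((239.1,209.7),(258.3,178.0)),red=((146.0,207.1),(308,135.0)),green=((192.1,154),(330,173.2)),white=((288.9,159.8),(270.8,230.)))
for k,(a,b) in fl.items(): print("flame",k,*tri(a,b),"top disc@98",plane("top",disc[k],98)[:2] if k in disc else "")
for k,(a,b) in ring.items(): print("ring",k,*tri(a,b),"@30 top",plane("top",a,30)[:2],"scene",plane("scene",b,30)[:2])
# dish: ellipse of grey, low saturation
out=[]
for n,(u,v),r in(("top",(318,203),26),("scene",(213,233),28)):
    p=np.load(f"/tmp/{n}.npz")["p"];c=cv2.cvtColor(p,cv2.COLOR_RGB2HSV)[v-r:v+r,u-r:u+r]
    m=cv2.inRange(c,np.array((0,0,60)),np.array((180,70,255)))
    pts=np.argwhere(m)[:,::-1].astype(np.float32);N,L,S,C=cv2.connectedComponentsWithStats(m);i=1+S[1:,4].argmax()
    pts=np.argwhere(L==i)[:,::-1].astype(np.float32)
    e=cv2.fitEllipse(cv2.convexHull(pts));q=np.array(e[0])+[u-r,v-r];out.append(q);print(q,e[1],S[i],plane(n,q,16)[:2])
print("dish",*tri(*out))
# depth check of z near candle tops / tables
d=np.load("/tmp/top.npz")["d"]
for n,uv in disc.items():
    o,r=ray("top",uv);z=d[int(uv[1])+3,int(uv[0])]; print(n,(o+r*z))
o=ctrl.get_obs();print(o["ee_pos"],o["ee_rot"])
E
```

```text
flame red [465.8   4.9 103.3] 0.46835629647716964 top disc@98 [464.4   3.7]
flame blue [480.1 273.2 104.6] 0.6746324482503718 top disc@98 [480.3 271.3]
flame white [631.9 141.1 102. ] 0.3469178565280134 top disc@98 [631.1 141.4]
flame green [ 608.4 -143.3  103.2] 0.6784654868346403 top disc@98 [ 606.8 -143. ]
flame d1 [365.2 102.2 116.4] 0.4020450168088944 top disc@98 
flame d2 [340.8   2.  116.7] 0.7154790145562744 top disc@98 
ring blue [465.6   4.5  25.7] 0.3238606957924536 @30 top [465.5   4.4] scene [468.3   0.4]
ring red [476.9 274.   26.3] 0.07743072041718185 @30 top [476.7 273. ] scene [479.2 269.3]
ring green [630.1 140.   28.8] 0.16258306786618038 @30 top [629.9 139.8] scene [630.6 138.6]
ring white [ 609.7 -142.9   25.9] 0.29270313150122435 @30 top [ 609.1 -142.4] scene [ 611.6 -146. ]
[318.1 202.8] (35.57868576049805, 35.94450378417969) [   9    8   36   36 1016] [ 483.1 -226.7]
[212.9 232.6] (32.200340270996094, 40.41859436035156) [   8   12   41   33 1033] [ 486.1 -229.3]
dish [ 483.5 -227.1   12.2] 0.5648283754672956
red [464.3   3.6 100.4]
blue [480.5 272.2  95. ]
white [630.9 141.3  98.8]
green [ 606.4 -142.8  100.1]
[ 248.6 -599.9  255.2] [[ 0.9  0.4 -0. ]
 [ 0.4 -0.9  0. ]
 [-0.  -0.  -1. ]]
```

The two views agree to about 2 mm and the heights match the text (ring about 26–29, flame centre about 103, dish rim about 12). World positions (x, y):

| Thing | x | y |
|---|---|---|
| white holder / green candle | 608 | -143 |
| green holder / white candle | 630 | 140.5 |
| blue holder / red candle | 465.5 | 4 |
| red holder / blue candle | 478 | 273 |
| dish | 484 | -227 |

I'll turn the tool so that its x axis lies along world +y and its y axis along world +x, then go above green.

```bash
python3 -m inch '{"offset":[[0.055,-0.030,0],[0.109,-0.061,0],[0.163,-0.091,0],[0.217,-0.122,0],[0.271,-0.152,0],[0.325,-0.182,0],[0.379,-0.213,0],[0.433,-0.243,0]],"twist":[-0.168,-0.336,-0.505,-0.673,-0.841,-1.01,-1.178,-1.178],"fingers":[-1,-1,-1,-1,-1,-1,-1,-1]}' 30; python3 -c "
from bench import ctrl;o=ctrl.get_obs();print(o['ee_rot'].round(4),o['qpos'])"
```

```text
time: 1.1
ee_pos: [556.4, -208.9, 255.9]
ee_rot: [[-0.0, 1.0, -0.001], [1.0, 0.0, 0.0], [0.0, -0.001, -1.0]]
force: [0.6, -0.5, -0.2]
width: 0.998
grasp_force: 0.0
[[-4.e-04  1.e+00 -8.e-04]
 [ 1.e+00  4.e-04  3.e-04]
 [ 3.e-04 -8.e-04 -1.e+00]] [ 0.5442056   0.54880104 -0.35858036  1.58550811  0.21294768  1.04688581
  0.127218  ]
```

```bash
python3 -m inch '{"offset":[[0.033,0.026,0],[0.066,0.052,0],[0.066,0.052,0.04],[0.066,0.052,0.08],[0.066,0.052,0.115],[0.066,0.052,0.115],[0.066,0.052,0.115]],"twist":[0,0,0,0,0,0,0],"fingers":[-1,-1,-1,-1,-1,-1,-1]}'; python3 - <<'E'
from h import *
p,d=ctrl.camera("wrist");cv2.imwrite("pics/w1.png",p[:,:,::-1])
E
```

```text
time: 1.98
ee_pos: [608.7, -144.2, 142.5]
ee_rot: [[0.0, 1.0, 0.002], [1.0, -0.0, -0.0], [-0.0, 0.002, -1.0]]
force: [0.4, -0.8, -0.0]
width: 0.998
grasp_force: 0.0
```

View pics/w1.png

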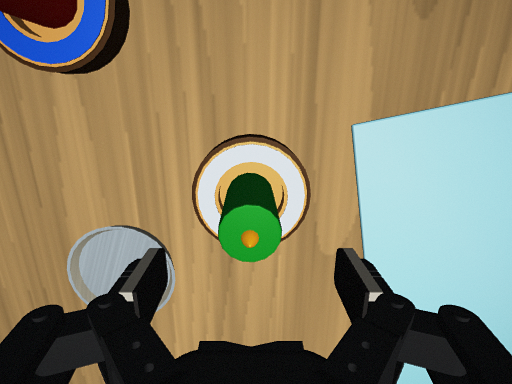

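The wrist view shows the green candle top centred at (250,233), between the fingertips at about (150,265) and (350,265). It is 1–2 mm off in tool x, so I'll descend and grip.

```bash
python3 -m inch '{"offset":[[0.001,0,0.03],[0.001,0,0.062],[0.001,0,0.062],[0.001,0,0.062],[0.001,0,0.062],[0.001,0,0.062],[0.001,0,0.062],[0.001,0,0.062]],"twist":[0,0,0,0,0,0,0,0],"fingers":[-1,-1,-1,0.2,0.5,0.5,0.5,0.5]}' 35
```

```text
time: 3.02
ee_pos: [608.7, -143.4, 81.0]
ee_rot: [[0.0, 1.0, 0.003], [1.0, -0.0, -0.001], [-0.001, 0.003, -1.0]]
force: [-1.9, 0.5, 6.8]
width: 0.458
grasp_force: 35.0
```

```bash
python3 -m inch '{"offset":[[0,0,-0.02],[0,0,-0.05],[-0.010,-0.015,-0.08],[-0.03,-0.045,-0.08],[-0.05,-0.075,-0.08],[-0.070,-0.105,-0.08],[-0.084,-0.125,-0.08],[-0.084,-0.125,-0.08]],"twist":[0,0,0,0,0,0,0,0],"fingers":[0.5,0.5,0.5,0.5,0.5,0.5,0.5,0.5]}'; python3 - <<'E'
from h import *
p,d=ctrl.camera("wrist");cv2.imwrite("pics/w2.png",p[:,:,::-1])
E
```

```text
time: 4.03
ee_pos: [480.8, -229.1, 159.2]
ee_rot: [[0.004, 1.0, -0.002], [1.0, -0.004, -0.001], [-0.001, -0.002, -1.0]]
force: [0.0, 0.6, -1.7]
width: 0.461
grasp_force: 35.4
```

View pics/w2.png

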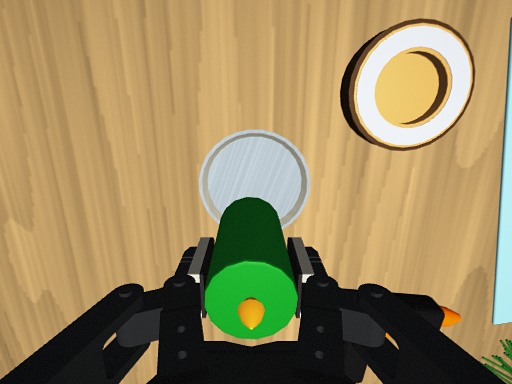

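The candle is held upright over the dish (dish centre about 254,181; flame at 251,312). I'll lower it, release it and retreat.

```bash
python3 -m inch '{"offset":[[0.003,0.003,0.03],[0.003,0.003,0.06],[0.003,0.003,0.078],[0.003,0.003,0.086],[0.003,0.003,0.087],[0.003,0.003,0.087],[0.003,0.003,0.087]],"twist":[0,0,0,0,0,0,0],"fingers":[0.5,0.5,0.5,0.5,0.5,0.5,0.5]}'
```

```text
time: 4.95
ee_pos: [486.4, -224.4, 73.1]
ee_rot: [[0.0, 1.0, 0.002], [1.0, -0.0, -0.001], [-0.001, 0.002, -1.0]]
force: [0.4, -1.1, -0.7]
width: 0.46
grasp_force: 35.4
```

```bash
python3 -m inch '{"offset":[[0,0,0.001],[0,0,0.002],[0,0,0.002]],"twist":[0,0,0],"fingers":[0.5,0.5,0.5]}'
```

```text
time: 5.32
ee_pos: [486.0, -224.4, 71.0]
ee_rot: [[0.0, 1.0, 0.001], [1.0, -0.0, -0.001], [-0.001, 0.001, -1.0]]
force: [-0.8, 0.6, 4.8]
width: 0.456
grasp_force: 35.8
```

Contact at TCP z = 71. Releasing and retreating.

```bash
python3 -m inch '{"offset":[[0,0,0],[0,0,0],[0,0,0],[0,0,-0.02],[0,0,-0.06],[0,0,-0.1],[0.03,0.02,-0.12],[0.08,0.05,-0.12]],"twist":[0,0,0,0,0,0,0,0],"fingers":[-0.3,-1,-1,-1,-1,-1,-1,-1]}'; python3 -m inch '{"offset":[[0.05,0.02,0],[0.1,0.04,0],[0.15,0.06,0],[0.2,0.08,0],[0.24,0.09,0],[0.285,0.095,0],[0.285,0.095,0.02],[0.285,0.095,0.04]],"twist":[0,0,0,0,0,0,0,0],"fingers":[-1,-1,-1,-1,-1,-1,-1,-1]}'
```

```text
time: 6.32
ee_pos: [536.8, -146.6, 192.3]
ee_rot: [[0.006, 1.0, 0.004], [1.0, -0.006, -0.003], [-0.003, 0.004, -1.0]]
force: [1.6, -0.1, 0.1]
width: 0.998
grasp_force: 0.0
time: 7.32
ee_pos: [630.6, 141.9, 149.7]
ee_rot: [[-0.002, 1.0, 0.0], [1.0, 0.002, 0.0], [0.0, 0.0, -1.0]]
force: [-0.0, 0.2, 0.6]
width: 0.995
grasp_force: 0.0
```

```bash
python3 - <<'E'
from h import *
p,d=ctrl.camera("scene");cv2.imwrite("pics/s2.png",p[60:300,100:420,::-1])
E
```

```text
(no output)
```

View pics/s2.png

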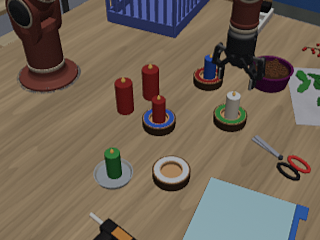

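The crop shows green upright in the dish (112,165) and the gripper above white (232,105). Now I'll grip white.

```bash
python3 -m inch '{"offset":[[0,0,0.03],[0,0,0.06],[0,0,0.069],[0,0,0.069],[0,0,0.069],[0,0,0.069],[0,0,0.069],[0,0,0.069]],"twist":[0,0,0,0,0,0,0,0],"fingers":[-1,-1,-1,-1,0.2,0.5,0.5,0.5]}' 35
```

```text
time: 8.38
ee_pos: [631.4, 141.0, 82.4]
ee_rot: [[0.0, 1.0, 0.002], [1.0, -0.0, 0.0], [0.0, 0.002, -1.0]]
force: [-0.5, 0.4, 4.6]
width: 0.46
grasp_force: 35.3
```

```bash
python3 -m inch '{"offset":[[0,0,-0.02],[0,0,-0.05],[-0.010,0,-0.08],[-0.04,-0.002,-0.08],[-0.08,-0.005,-0.08],[-0.125,-0.01,-0.08],[-0.17,-0.013,-0.08],[-0.215,-0.016,-0.08]],"twist":[0,0,0,0,0,0,0,0],"fingers":[0.5,0.5,0.5,0.5,0.5,0.5,0.5,0.5]}'; python3 -m inch '{"offset":[[-0.035,-0.003,0],[-0.06,-0.006,0],[-0.069,-0.006,0],[-0.069,-0.006,0],[-0.069,-0.006,0.02],[-0.069,-0.006,0.04],[-0.069,-0.006,0.04],[-0.069,-0.006,0.04]],"twist":[0,0,0,0,0,0,0,0],"fingers":[0.5,0.5,0.5,0.5,0.5,0.5,0.5,0.5]}'; python3 - <<'E'
from h import *
p,d=ctrl.camera("wrist");cv2.imwrite("pics/w3.png",p[:,:,::-1])
E
```

```text
time: 9.38
ee_pos: [614.5, -75.6, 162.2]
ee_rot: [[-0.0, 1.0, 0.001], [1.0, 0.0, -0.0], [-0.0, 0.001, -1.0]]
force: [0.4, 0.2, -0.5]
width: 0.458
grasp_force: 35.5
time: 10.38
ee_pos: [609.6, -141.8, 122.2]
ee_rot: [[-0.002, 1.0, 0.001], [1.0, 0.002, 0.001], [0.001, 0.001, -1.0]]
force: [0.2, 0.4, -1.6]
width: 0.462
grasp_force: 35.5
```

View pics/w3.png

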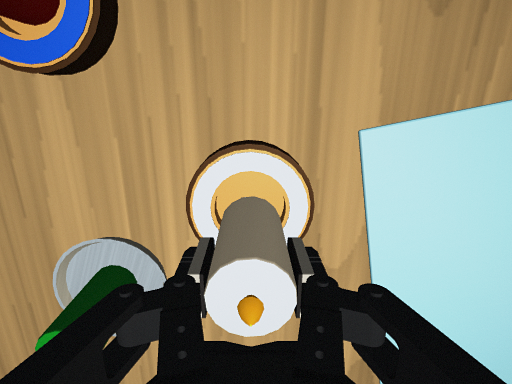

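White is held straight above the white holder (ring centred at column 250, x aligned). I'll lower it.

```bash
python3 -m inch '{"offset":[[-0.001,0,0.015],[-0.001,0,0.03],[-0.001,0,0.036],[-0.001,0,0.038],[-0.001,0,0.04],[-0.001,0,0.041],[-0.001,0,0.041]],"twist":[0,0,0,0,0,0,0],"fingers":[0.5,0.5,0.5,0.5,0.5,0.5,0.5]}'
```

```text
time: 11.3
ee_pos: [608.3, -144.1, 82.4]
ee_rot: [[0.0, 1.0, -0.001], [1.0, -0.0, -0.001], [-0.001, -0.001, -1.0]]
force: [-4.2, 0.6, 8.3]
width: 0.458
grasp_force: 36.5
```

It's seated: contact at z = 82.4, the same as when gripped in a pocket. I'll release and go to green in the dish.

```bash
python3 -m inch '{"offset":[[0,0,0],[0,0,0],[0,0,0],[0,0,-0.02],[0,0,-0.06],[0,0,-0.08],[-0.03,-0.05,-0.08],[-0.06,-0.09,-0.08]],"twist":[0,0,0,0,0,0,0,0],"fingers":[-0.3,-1,-1,-1,-1,-1,-1,-1]}'; python3 -m inch '{"offset":[[-0.02,-0.032,0],[-0.02,-0.032,0],[-0.02,-0.032,0.03],[-0.02,-0.032,0.06],[-0.02,-0.032,0.08],[-0.02,-0.032,0.08]],"twist":[0,0,0,0,0,0],"fingers":[-1,-1,-1,-1,-1,-1]}'
```

```text
time: 12.3
ee_pos: [517.6, -204.7, 160.4]
ee_rot: [[-0.001, 1.0, 0.0], [1.0, 0.001, -0.0], [-0.0, 0.0, -1.0]]
force: [0.1, -0.9, -0.3]
width: 1.001
grasp_force: 0.0
time: 13.05
ee_pos: [487.1, -222.8, 79.0]
ee_rot: [[-0.002, 1.0, -0.002], [1.0, 0.002, 0.002], [0.002, -0.002, -1.0]]
force: [-0.5, 0.3, 0.6]
width: 1.0
grasp_force: 0.0
```

```bash
python3 -m inch '{"offset":[[-0.001,-0.001,0.007],[-0.001,-0.001,0.007],[-0.001,-0.001,0.007],[-0.001,-0.001,0.007],[-0.001,-0.001,0.007],[-0.001,-0.001,0.007]],"twist":[0,0,0,0,0,0],"fingers":[-1,0.2,0.5,0.5,0.5,0.5]}' 35;  python3 -m inch '{"offset":[[0,0,-0.02],[0,0,-0.06],[0,0,-0.1],[0.02,0.01,-0.135],[0.06,0.025,-0.135],[0.105,0.042,-0.135],[0.15,0.06,-0.135],[0.195,0.077,-0.135]],"twist":[0,0,0,0,0,0,0,0],"fingers":[0.5,0.5,0.5,0.5,0.5,0.5,0.5,0.5]}'
```

```text
time: 13.8
ee_pos: [486.1, -225.4, 73.9]
ee_rot: [[0.0, 1.0, 0.001], [1.0, -0.0, -0.0], [-0.0, 0.001, -1.0]]
force: [-0.7, -0.2, 5.8]
width: 0.459
grasp_force: 35.1
time: 14.8
ee_pos: [562.9, -29.0, 207.7]
ee_rot: [[0.0, 1.0, -0.001], [1.0, -0.0, -0.0], [-0.0, -0.001, -1.0]]
force: [0.7, -0.4, -1.0]
width: 0.463
grasp_force: 35.4
```

```bash
python3 -m inch '{"offset":[[0.045,0.018,0],[0.09,0.036,0],[0.135,0.054,0],[0.16,0.064,0],[0.169,0.067,0],[0.169,0.067,0.03],[0.169,0.067,0.06],[0.169,0.067,0.085]],"twist":[0,0,0,0,0,0,0,0],"fingers":[0.5,0.5,0.5,0.5,0.5,0.5,0.5,0.5]}'; python3 -m inch '{"offset":[[0,0,0],[0,0,0]],"twist":[0,0],"fingers":[0.5,0.5]}'
```

```text
time: 15.8
ee_pos: [629.1, 136.3, 121.7]
ee_rot: [[0.002, 1.0, -0.002], [1.0, -0.002, -0.002], [-0.002, -0.002, -1.0]]
force: [0.4, -0.4, -0.9]
width: 0.458
grasp_force: 35.5
time: 16.05
ee_pos: [630.4, 138.0, 124.3]
ee_rot: [[0.001, 1.0, 0.001], [1.0, -0.001, -0.0], [-0.0, 0.001, -1.0]]
force: [0.1, -0.9, -0.5]
width: 0.459
grasp_force: 35.5
```

```bash
python3 -m inch '{"offset":[[0.002,0,0.015],[0.002,0,0.03],[0.002,0,0.036],[0.002,0,0.038],[0.002,0,0.04],[0.002,0,0.0405],[0.002,0,0.0405]],"twist":[0,0,0,0,0,0,0],"fingers":[0.5,0.5,0.5,0.5,0.5,0.5,0.5]}'
```

```text
time: 16.92
ee_pos: [629.9, 140.9, 84.0]
ee_rot: [[-0.0, 1.0, 0.001], [1.0, 0.0, 0.0], [0.0, 0.001, -1.0]]
force: [-3.2, -0.2, 4.5]
width: 0.457
grasp_force: 35.9
```

```bash
python3 -m inch '{"offset":[[0,0,0],[0,0,0],[0,0,0],[0,0,-0.02],[0,0,-0.06],[0,0,-0.09],[-0.03,-0.04,-0.09],[-0.07,-0.084,-0.09]],"twist":[0,0,0,0,0,0,0,0],"fingers":[-0.3,-1,-1,-1,-1,-1,-1,-1]}'; python3 -m inch '{"offset":[[-0.035,-0.04,0],[-0.066,-0.08,0],[-0.066,-0.08,0],[-0.066,-0.08,0]],"twist":[0,0,0,0],"fingers":[-1,-1,-1,-1]}'; python3 - <<'E'
from h import *
p,d=ctrl.camera("wrist");cv2.imwrite("pics/w4.png",p[:,:,::-1])
E
```

```text
time: 17.92
ee_pos: [546.0, 71.4, 174.8]
ee_rot: [[-0.002, 1.0, 0.004], [1.0, 0.002, 0.001], [0.001, 0.004, -1.0]]
force: [0.3, -1.0, 0.8]
width: 1.005
grasp_force: 0.0
time: 18.42
ee_pos: [467.2, 5.3, 174.2]
ee_rot: [[-0.0, 1.0, 0.004], [1.0, 0.0, 0.001], [0.001, 0.004, -1.0]]
force: [0.8, 0.1, -0.2]
width: 1.0
grasp_force: 0.0
```

View pics/w4.png

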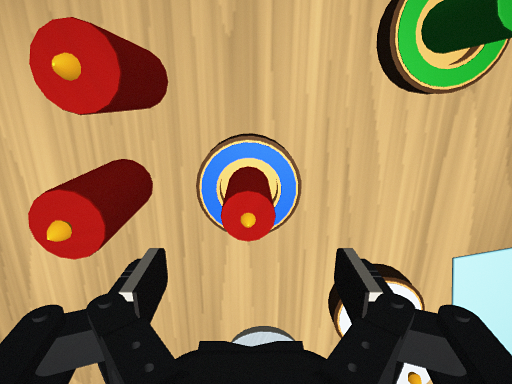

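The red candle top is at (248,215) with its holder around it, centred within 1 mm. The decoys (66,66) and (60,230) are clear of the left finger. I'll descend and grip.

```bash
python3 -m inch '{"offset":[[0,-0.001,0.03],[0,-0.001,0.06],[0,-0.001,0.08],[0,-0.001,0.092],[0,-0.001,0.092],[0,-0.001,0.092],[0,-0.001,0.092],[0,-0.001,0.092]],"twist":[0,0,0,0,0,0,0,0],"fingers":[-1,-1,-1,-1,-1,0.2,0.5,0.5]}' 35; python3 -m inch '{"offset":[[0,0,0],[0,0,0]],"twist":[0,0],"fingers":[0.5,0.5]}'
```

```text
time: 19.48
ee_pos: [465.3, 4.8, 81.6]
ee_rot: [[0.0, 1.0, 0.002], [1.0, -0.0, 0.0], [0.0, 0.002, -1.0]]
force: [0.6, 0.3, 2.7]
width: 0.459
grasp_force: 34.9
time: 19.73
ee_pos: [465.3, 4.8, 81.6]
ee_rot: [[0.0, 1.0, 0.001], [1.0, -0.0, -0.0], [-0.0, 0.001, -1.0]]
force: [-0.3, 0.4, 5.8]
width: 0.461
grasp_force: 34.9
```

```bash
python3 -m inch '{"offset":[[0,0,-0.02],[0,0,-0.05],[-0.010,0,-0.08],[-0.04,0.002,-0.08],[-0.08,0.005,-0.08],[-0.125,0.01,-0.08],[-0.17,0.015,-0.08],[-0.20,0.019,-0.08]],"twist":[0,0,0,0,0,0,0,0],"fingers":[0.5,0.5,0.5,0.5,0.5,0.5,0.5,0.5]}'; python3 -m inch '{"offset":[[-0.03,0,0],[-0.03,0,0.0],[-0.03,0,0.03],[-0.03,0,0.06],[-0.03,0,0.083],[-0.03,0,0.086],[-0.03,0,0.086],[-0.03,0,0.086]],"twist":[0,0,0,0,0,0,0,0],"fingers":[0.5,0.5,0.5,0.5,0.5,0.5,0.5,0.5]}'
```

```text
time: 20.72
ee_pos: [483.0, -198.1, 160.3]
ee_rot: [[0.003, 1.0, -0.001], [1.0, -0.003, -0.001], [-0.001, -0.001, -1.0]]
force: [0.4, 0.5, -1.6]
width: 0.458
grasp_force: 35.7
time: 21.72
ee_pos: [484.6, -225.1, 75.9]
ee_rot: [[-0.0, 1.0, 0.002], [1.0, 0.0, -0.001], [-0.001, 0.002, -1.0]]
force: [-0.0, 0.0, -0.7]
width: 0.456
grasp_force: 35.6
```

```bash
python3 -m inch '{"offset":[[0,0,0.002],[0,0,0.004],[0,0,0.0045],[0,0,0.0045]],"twist":[0,0,0,0],"fingers":[0.5,0.5,0.5,0.5]}'
```

```text
time: 22.22
ee_pos: [484.1, -225.4, 71.6]
ee_rot: [[0.0, 1.0, 0.001], [1.0, -0.0, -0.001], [-0.001, 0.001, -1.0]]
force: [-1.6, 0.5, 5.7]
width: 0.455
grasp_force: 36.3
```

```bash
python3 -m inch '{"offset":[[0,0,0],[0,0,0],[0,0,0],[0,0,-0.02],[0,0,-0.06],[0,0,-0.1],[0.03,0,-0.11],[0.08,0,-0.11]],"twist":[0,0,0,0,0,0,0,0],"fingers":[-0.3,-1,-1,-1,-1,-1,-1,-1]}'; python3 -m inch '{"offset":[[0.055,0,0],[0.11,0,0],[0.165,0,0],[0.22,0,0],[0.275,0,0],[0.33,-0.002,0],[0.38,-0.004,0],[0.418,-0.006,0]],"twist":[0,0,0,0,0,0,0,0],"fingers":[-1,-1,-1,-1,-1,-1,-1,-1]}';python3 -m inch '{"offset":[[0,0,0.01],[0,0,0.01]],"twist":[0,0],"fingers":[-1,-1]}'; python3 - <<'E'
from h import *
p,d=ctrl.camera("wrist");cv2.imwrite("pics/w5.png",p[:,:,::-1])
E
```

```text
time: 23.22
ee_pos: [484.5, -146.5, 181.3]
ee_rot: [[0.005, 1.0, 0.003], [1.0, -0.005, -0.002], [-0.002, 0.003, -1.0]]
force: [0.6, 0.6, -0.8]
width: 1.0
grasp_force: 0.0
time: 24.22
ee_pos: [477.1, 275.5, 180.3]
ee_rot: [[-0.002, 1.0, -0.0], [1.0, 0.002, 0.001], [0.001, -0.0, -1.0]]
force: [0.5, -1.0, 0.2]
width: 1.005
grasp_force: 0.0
time: 24.48
ee_pos: [477.3, 271.3, 169.1]
ee_rot: [[0.0, 1.0, -0.002], [1.0, -0.0, -0.003], [-0.003, -0.002, -1.0]]
force: [-0.2, -1.2, 0.1]
width: 0.999
grasp_force: 0.0
```

View pics/w5.png

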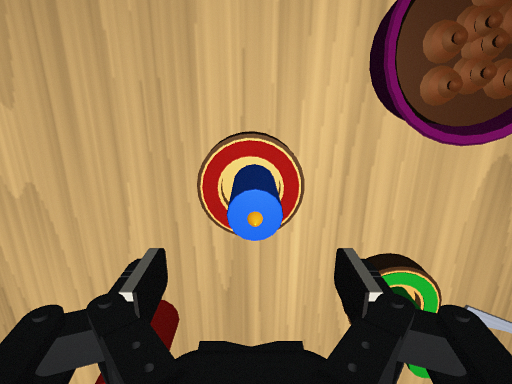

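The blue candle top is at (255,213) and the ring centre at (251,185), so the candle sits about 3 mm further in +x and +y. I'll correct for that and grip.

```bash
python3 -m inch '{"offset":[[0.003,0.003,0.03],[0.003,0.003,0.06],[0.003,0.003,0.08],[0.003,0.003,0.087],[0.003,0.003,0.087],[0.003,0.003,0.087],[0.003,0.003,0.087],[0.003,0.003,0.087]],"twist":[0,0,0,0,0,0,0,0],"fingers":[-1,-1,-1,-1,-1,0.2,0.5,0.5]}' 35; python3 -m inch '{"offset":[[0,0,0],[0,0,0]],"twist":[0,0],"fingers":[0.5,0.5]}'
```

```text
time: 25.52
ee_pos: [481.0, 276.0, 84.1]
ee_rot: [[-0.0, 1.0, 0.001], [1.0, 0.0, 0.001], [0.001, 0.001, -1.0]]
force: [-0.6, -0.7, 1.6]
width: 0.461
grasp_force: 35.1
time: 25.78
ee_pos: [481.0, 276.0, 84.0]
ee_rot: [[-0.0, 1.0, 0.001], [1.0, 0.0, 0.0], [0.0, 0.001, -1.0]]
force: [-1.2, -0.6, 5.1]
width: 0.458
grasp_force: 35.2
```

```bash
python3 -m inch '{"offset":[[0,0,-0.02],[0,0,-0.05],[-0.010,0,-0.08],[-0.04,-0.002,-0.08],[-0.08,-0.004,-0.08],[-0.125,-0.007,-0.08],[-0.17,-0.01,-0.08],[-0.21,-0.013,-0.08]],"twist":[0,0,0,0,0,0,0,0],"fingers":[0.5,0.5,0.5,0.5,0.5,0.5,0.5,0.5]}'; python3 -m inch '{"offset":[[-0.035,-0.001,0],[-0.055,-0.002,0],[-0.061,-0.002,0],[-0.061,-0.002,0],[-0.061,-0.002,0.02],[-0.061,-0.002,0.04],[-0.061,-0.002,0.04],[-0.061,-0.002,0.04]],"twist":[0,0,0,0,0,0,0,0],"fingers":[0.5,0.5,0.5,0.5,0.5,0.5,0.5,0.5]}'; python3 - <<'E'
from h import *
p,d=ctrl.camera("wrist");cv2.imwrite("pics/w6.png",p[:,:,::-1])
E
```

```text
time: 26.78
ee_pos: [467.3, 63.8, 162.9]
ee_rot: [[0.001, 1.0, -0.001], [1.0, -0.001, -0.001], [-0.001, -0.001, -1.0]]
force: [0.6, -0.5, -1.0]
width: 0.462
grasp_force: 35.5
time: 27.78
ee_pos: [466.3, 5.9, 123.8]
ee_rot: [[-0.002, 1.0, 0.001], [1.0, 0.002, 0.001], [0.001, 0.001, -1.0]]
force: [0.4, -0.4, -1.8]
width: 0.462
grasp_force: 35.5
```

View pics/w6.png

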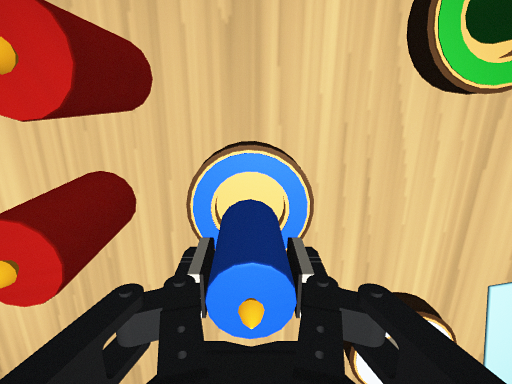

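Blue is centred over the blue holder (column 250) and the decoys are clear. I'll lower it to z = 84.

```bash
python3 -m inch '{"offset":[[-0.001,0,0.015],[-0.001,0,0.03],[-0.001,0,0.036],[-0.001,0,0.038],[-0.001,0,0.04],[-0.001,0,0.041],[-0.001,0,0.041]],"twist":[0,0,0,0,0,0,0],"fingers":[0.5,0.5,0.5,0.5,0.5,0.5,0.5]}'
```

```text
time: 28.7
ee_pos: [466.2, 3.9, 83.9]
ee_rot: [[-0.0, 1.0, 0.002], [1.0, 0.0, -0.001], [-0.001, 0.002, -1.0]]
force: [-2.4, 0.5, 9.6]
width: 0.456
grasp_force: 36.4
```

It's seated. I'll release and fetch red from the dish.

```bash
python3 -m inch '{"offset":[[0,0,0],[0,0,0],[0,0,0],[0,0,-0.02],[0,0,-0.06],[0,0,-0.09],[-0.04,0.004,-0.09],[-0.09,0.008,-0.09]],"twist":[0,0,0,0,0,0,0,0],"fingers":[-0.3,-1,-1,-1,-1,-1,-1,-1]}'; python3 -m inch '{"offset":[[-0.05,0.004,0],[-0.1,0.008,0],[-0.139,0.010,0],[-0.139,0.010,0],[-0.139,0.01,0.03],[-0.139,0.01,0.06],[-0.139,0.01,0.09],[-0.139,0.01,0.09]],"twist":[0,0,0,0,0,0,0,0],"fingers":[-1,-1,-1,-1,-1,-1,-1,-1]}'
```

```text
time: 29.7
ee_pos: [474.4, -86.0, 173.0]
ee_rot: [[-0.004, 1.0, 0.002], [1.0, 0.004, 0.0], [0.0, 0.002, -1.0]]
force: [0.5, 0.1, -0.2]
width: 0.998
grasp_force: 0.0
time: 30.7
ee_pos: [482.3, -223.3, 80.5]
ee_rot: [[-0.002, 1.0, -0.005], [1.0, 0.002, 0.003], [0.003, -0.005, -1.0]]
force: [1.1, 0.2, -0.4]
width: 0.997
grasp_force: 0.0
```

```bash
python3 -m inch '{"offset":[[0,0,0.009],[0,0,0.009],[0,0,0.009],[0,0,0.009],[0,0,0.009],[0,0,0.009],[0,0,0.009]],"twist":[0,0,0,0,0,0,0],"fingers":[-1,-1,0.2,0.5,0.5,0.5,0.5]}' 35;  python3 -m inch '{"offset":[[0,0,-0.02],[0,0,-0.06],[0,0,-0.1],[0.02,0,-0.135],[0.06,0,-0.135],[0.105,0,-0.135],[0.15,0,-0.135],[0.195,0,-0.135]],"twist":[0,0,0,0,0,0,0,0],"fingers":[0.5,0.5,0.5,0.5,0.5,0.5,0.5,0.5]}'
```

```text
time: 31.58
ee_pos: [484.1, -225.4, 73.8]
ee_rot: [[-0.0, 1.0, 0.001], [1.0, 0.0, -0.0], [-0.0, 0.001, -1.0]]
force: [-0.7, 0.2, 5.6]
width: 0.462
grasp_force: 35.0
time: 32.58
ee_pos: [483.1, -28.9, 207.7]
ee_rot: [[0.0, 1.0, -0.001], [1.0, -0.0, 0.0], [0.0, -0.001, -1.0]]
force: [0.9, 0.4, -1.0]
width: 0.458
grasp_force: 35.7
```

```bash
python3 -m inch '{"offset":[[0.045,0,0],[0.09,-0.001,0],[0.135,-0.002,0],[0.18,-0.003,0],[0.225,-0.004,0],[0.265,-0.005,0],[0.295,-0.005,0],[0.305,-0.005,0]],"twist":[0,0,0,0,0,0,0,0],"fingers":[0.5,0.5,0.5,0.5,0.5,0.5,0.5,0.5]}'; python3 -m inch '{"offset":[[0,0,0.02],[0,0,0.05],[0,0,0.08],[0,0,0.085],[0,0,0.085]],"twist":[0,0,0,0,0],"fingers":[0.5,0.5,0.5,0.5,0.5]}'; python3 - <<'E'
from h import *
p,d=ctrl.camera("wrist");cv2.imwrite("pics/w7.png",p[:,:,::-1])
E
```

```text
time: 33.58
ee_pos: [477.7, 276.7, 207.7]
ee_rot: [[-0.003, 1.0, -0.002], [1.0, 0.004, 0.001], [0.001, -0.002, -1.0]]
force: [-0.2, -0.5, -1.3]
width: 0.453
grasp_force: 35.7
time: 34.2
ee_pos: [479.2, 274.2, 123.5]
ee_rot: [[0.001, 1.0, 0.0], [1.0, -0.001, -0.0], [-0.0, 0.0, -1.0]]
force: [0.8, 0.6, -1.1]
width: 0.458
grasp_force: 35.6
```

View pics/w7.png

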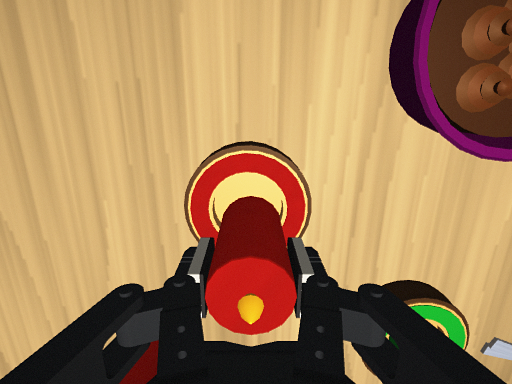

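Red is over the red holder. The ring is centred at column 248, so I'll shift about 1 mm in -x and lower.

```bash
python3 -m inch '{"offset":[[0,-0.001,0.015],[0,-0.001,0.03],[0,-0.001,0.036],[0,-0.001,0.038],[0,-0.001,0.04],[0,-0.001,0.0405],[0,-0.001,0.0405]],"twist":[0,0,0,0,0,0,0],"fingers":[0.5,0.5,0.5,0.5,0.5,0.5,0.5]}'
```

```text
time: 35.12
ee_pos: [477.9, 275.1, 83.9]
ee_rot: [[-0.0, 1.0, 0.001], [1.0, 0.0, 0.0], [0.0, 0.001, -1.0]]
force: [-2.1, -0.4, 6.3]
width: 0.46
grasp_force: 36.2
```

It's seated. I'll release, rise well clear and check.

```bash
python3 -m inch '{"offset":[[0,0,0],[0,0,0],[0,0,0],[0,0,-0.02],[0,0,-0.06],[0,0,-0.1],[0,0.04,-0.15],[0,0.08,-0.19]],"twist":[0,0,0,0,0,0,0,0],"fingers":[-0.3,-1,-1,-1,-1,-1,-1,-1]}'; python3 -m inch '{"offset":[[0.05,0.05,0],[0.1,0.1,0],[0.1,0.1,0]],"twist":[0,0,0],"fingers":[-1,-1,-1]}'; python3 - <<'E'
from h import *
np.set_printoptions(precision=1,suppress=True)
T=ctrl.camera("top");S=ctrl.camera("scene")
a=cv2.resize(T[0][120:280,110:350],(480,320),interpolation=3);b=cv2.resize(S[0][90:270,190:370],(320,320),interpolation=3)
cv2.imwrite("pics/end.png",np.hstack([a,b])[:,:,::-1])
def blob(im,c,u,v,r):
    m=mask(cv2.cvtColor(im,cv2.COLOR_RGB2HSV)[v-r:v+r,u-r:u+r],c);N,L,s,C=cv2.connectedComponentsWithStats(m)
    return [(*(C[i]+[u-r,v-r]).round(1),s[i,4]) for i in range(1,N) if s[i,4]>4]
for k,u,v,u2,v2 in(("blue",238,208,259,157),("red",139,205,310,115),("green",188,149,333,154),("white",291,156,270,209)):
    print(k,blob(T[0],"amber",u,v,7),blob(S[0],"amber",u2,v2,7))
E
```

```text
time: 36.12
ee_pos: [558.5, 275.0, 275.2]
ee_rot: [[-0.001, 1.0, 0.001], [1.0, 0.001, 0.001], [0.001, 0.001, -1.0]]
force: [1.4, 1.7, -1.0]
width: 0.997
grasp_force: 0.0
time: 36.5
ee_pos: [658.3, 377.6, 270.0]
ee_rot: [[-0.002, 1.0, -0.003], [1.0, 0.002, 0.001], [0.001, -0.003, -1.0]]
force: [0.3, 0.3, 0.5]
width: 0.998
grasp_force: 0.0
blue [(np.float64(239.0), np.float64(208.7), np.int32(7))] [(np.float64(257.7), np.float64(158.0), np.int32(7))]
red [(np.float64(138.0), np.float64(205.4), np.int32(17))] [(np.float64(310.4), np.float64(115.1), np.int32(16))]
green [(np.float64(187.2), np.float64(149.5), np.int32(10))] [(np.float64(333.0), np.float64(152.8), np.int32(10))]
white [(np.float64(291.9), np.float64(155.9), np.int32(8))] [(np.float64(270.8), np.float64(209.3), np.int32(9))]
```

View pics/end.png

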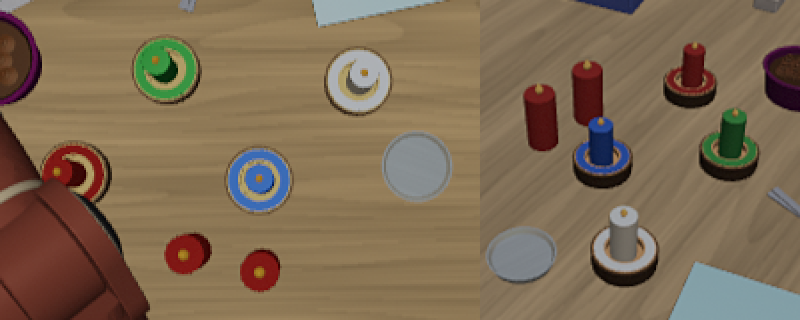

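Each candle stands upright in the holder of its own colour. The flames are at the same pixels as the seated candles were at the start, the dish is empty and the decoys haven't moved. I'm handing in.

```bash
python3 -c "
from bench import ctrl;print(ctrl.sign_off())"
```

```text
the job is handed in; nothing more can be done
None
```

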